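# Make up two snack kits at the office snack corner

### The job

Make up the two snack trays. On the round tray lay the cork coaster flat, stand the tall paper cup on the middle of the coaster, and stand the small jar on the tray floor beside them; on the oblong tray stand the short paper cup and the tall jar side by side. Everything stands upright on the tray floor inside the rim (the tall cup on its coaster), and the carton, the tin and the little blue bowl stay where they are.

Things in the scene. Friction and masses are not known exactly. Their poses are not given: they have to be found in the camera images.
- round_tray: Round dark-wood serving tray, 220 mm across and 14 mm high over all: flat floor 6 mm thick inside an upright rim 6 mm thick (inner width 208 mm, rim stands 8 mm above the floor). It does not slide. Origin: centre of the underside; the floor's top is 6 mm above it. z up.
- oblong_tray: Oblong dark-wood serving tray, 230 mm (its x) by 170 mm (its y), 14 mm high over all: flat floor 6 mm thick inside an upright rim 6 mm thick (inside 218 by 158 mm, rim stands 8 mm above the floor). It does not slide. Origin: centre of the underside; the floor's top is 6 mm above it. z up. Its long side runs roughly along world x.
- coaster: Plain round cork coaster, a disc 68 mm across and 8 mm thick, lying flat; about 30 g. Origin: centre of the underside; z up along its axis.
- tall_cup: The taller of two loose white paper cups, empty, mouth up, stiff: 90 mm high, 48 mm across at the foot widening evenly to 66 mm at the rim, wall 3 mm; about 30 g. (A stack of mouth-down cups on napkins at the far edge of the desk is not part of the job.) Origin: centre of the underside; z up along its axis.
- short_cup: The shorter of two loose white paper cups, empty, mouth up, stiff: 55 mm high, 44 mm across at the foot widening evenly to 58 mm at the rim, wall 3 mm; about 20 g. Origin: centre of the underside; z up along its axis.
- small_jar: The smaller of two closed clear snack jars with dull light-brown contents seen through the wall and a pale aluminium lid: a straight cylinder 52 mm across and 58 mm high; about 100 g. Origin: centre of the underside; z up along its axis.
- tall_jar: The taller of two closed clear snack jars with dull light-brown contents seen through the wall and a pale aluminium lid: a straight cylinder 62 mm across and 100 mm high; about 250 g. Origin: centre of the underside; z up along its axis.
- carton: Bystander: loose cardboard carton, 45 mm (its x) by 70 mm (its y), 65 mm high, to be left alone. Origin: centre of the underside; z up.
- tin: Bystander: loose flat rectangular steel tin, 52 mm (its x) by 67 mm (its y), 18 mm high, to be left alone. Origin: centre of the underside; z up.
- ramekin: Bystander: loose low blue-glazed ceramic bowl, 60 mm across at the foot, 70 mm at the rim, 34 mm high, to be left alone. Origin: centre of the underside; z up.
Things that resemble listed ones, but are neither listed nor needed, are in the scene too. Several things look just like the coaster: the one meant starts farthest from the robot's base.

How it is judged:
By the outcome, as a careful person would: the job done as asked, in the order asked, and still so for the second after the job is handed in, with the robot touching nothing.
It also fails if it takes over 131 s, if anything falls off the work surface, if the arm or the gripper's body presses on something with over 40 N, if the wrist force passes 120 N, or if a joint passes its speed limit or range.

### The arm

A 7-joint arm with a two-finger parallel gripper is mounted at the origin on the work surface. World frame = base frame: x ahead of the robot, y to its left, z up, the work surface at z = 0. Lengths are in mm, angles in degrees, forces in N, time in s.
With the tool pointing down it reaches from about 425 to 1025 mm from the base axis. Payload 9.4 kg.
Tool frame: the origin (TCP) lies midway between the tips of the shut fingers; the grasp point (between the pads) lies 19 mm behind it; z points along the fingers, y is the line along which they close (so a half turn about z gives the same grasp; the last joint's range is limited). The gripper opens to 93 mm and grips with 3 to 60 N. Pads are 15 mm wide; open, the fingers measure 128 mm over their backs; the gripper's body (75 mm by 188 mm) begins 65 mm behind the grasp point.
Start: joints at [-78.306, 34.337, -0.143, 91.639, 0.103, 54.024, -4.572], TCP at [200.92, 696.603, 218.618] pointing down, gripper open.
Joint ranges: [-147.43, 147.43], [-19.82, 112.94], [-74.19, 73.91], [6.32, 146.72], [-59.91, 239.91], [6.04, 106.73], [-150.56, 150.56]. Speed limits (degrees/s): [127.2, 127.2, 172.46, 172.46, 180, 180, 180].

### API

Orientations are given as a 3x3 rotation matrix whose columns are the frame's x, y, z axes.
In Python, from cell import telemetry, vision, manip gives the robot as it stands.
- The arm moves only by the shell command python3 -m inch 'ROWS' [OPENING] [FORCE]. ROWS is JSON, one flat list of numbers, 6 for each row, row after row: the shift along the tool's x, y, z as a fraction of full scale, then the turn, a rotation vector about the tool's x, y, z as a fraction of full scale. A call has 1 to 5 rows; each row is the pose to reach, as a shift and turn from the pose commanded when the call began, along the tool's axes at that moment; what a row does not reach only later rows make up. Full scale, the value 1, is 15 cm for a shift and 60 degrees for a turn. A row lasts 1/8 s, in which the tool goes at most 62.5 mm and 10.7 degrees, less where a joint would pass 70% of its speed; a pose out of reach is approached as far as the arm can. A call with a number of a shift or a turn outside -1 to 1 is refused whole. A call with a gripper value outside its range is refused whole. OPENING is the opening, from -1 (shut) to 1 (fully open), set as the call begins (- or left out, the last holds). The fingers move at their own pace and stop on an object; FORCE is the grip in N (left out, the last holds). Time passes only in rows, so rows that repeat a pose let the fingers close. It gives the time, the measured TCP pose, the force, the opening and the grip force at its end, in the units of the state.
- telemetry.observe(): the state, without advancing time (a new reading comes with each control period).
- vision.snapshot(name): name is "side" or "top" or "wrist"; returns the picture (480x640x3 uint8, red, green, blue); there is no depth.
- vision.get_calibration(name): a dict with "fovy" (degrees; the focal length in pixels is half the picture's height over the tangent of half this angle, whatever the lens; pixels are square), "cx", "cy" (the principal point, pixels), "xyz" and "orientation" of the camera in the world. Camera axes: x right, y down, z forward; pixel columns grow to the right and rows downward; lengths in mm; the calibration is good to about 2 mm. The wrist camera is an equidistant fisheye: a pixel r from the principal point sees the ray r / f radians off the axis. A picture is of the moment at which its call begins: read the wrist's pose just before it. get_calibration takes no time and is no camera call; for the wrist camera it gives the pose at the moment of the call.
- manip.close_job(): hands the job in; it is judged then, once.
Trained networks look in the newest picture that a camera, given by its name, has taken for a name from the list of things; names that differ only in an ending like _2 or _b are one class to them, and where a whole thing is asked for, a point or a joint stands for the part that bears it (a point fixed in the world has none). Each returns a list of dicts, best first, with "confidence" (0 to 1); they miss things now and then, are a little off and sometimes report something else, mostly with a low value. They report only what shows in the picture. A call takes as long as a camera call. They do not tell look-alikes from the thing itself.
- vision.recognise(camera, target): "location" ([x, y, z] in mm, in world coordinates, good to about 4 mm: the middle of the surface that is visible of it).
- vision.cut_out(camera, target): "pixels" (480x640 bool, what is visible of it).
- vision.pinpoint(camera, target): "location" ([x, y, z] in mm, in world coordinates, good to about 4 mm: a listed point, or the origin of a listed thing).
The state is a dict: "clock": time; "qpos": joint angles; "qd": joint speeds; "joint_torque": joint torques, N m; "eef_pos": TCP position; "ee_rot": TCP orientation; "ft_force": force on the tool from outside, world axes, zero at the start; "moment": the same for the moment, N m; "grip_width": opening from 0.0 (shut) to 1.0 (fully open); "grip_force": force on a finger pad.
Only numpy, scipy, OpenCV 4.12 (cv2) and the standard library are available. Lean on these libraries where they do the work, as an engineer would, in place of code of your own. Each camera call takes 0.05 s, during which the arm holds its last target. There are 200 camera calls.

## Working session

There is one attempt and no reset: what is moved stays moved. The work goes in short steps, Python scripts to look and compute and a shell command to move; the robot and the scene stay as the last step left them, time stands still between calls to the robot, and variables do not carry over. Pictures are saved under pics/ and viewed, at most 14 in all, crops included, and the job is handed in when it is done.

```bash
ls; mkdir -p pics
cat > h.py <<'E'
import numpy as np, cv2, json
from cell import telemetry, vision, manip
def snap(n,f=None):
    im=vision.snapshot(n)
    if f: cv2.imwrite('pics/'+f,im[:,:,::-1])
    return im
def proj(n,p,c=None):
    c=c or vision.get_calibration(n)
    R=np.array(c['orientation']); f=240/np.tan(np.radians(c['fovy']/2))
    q=R.T@(np.array(p,float)-c['xyz'])
    if n=='wrist':
        r=np.hypot(q[0],q[1]); th=np.arctan2(r,q[2]); k=f*th/max(r,1e-9)
        return np.array([c['cx']+k*q[0],c['cy']+k*q[1]])
    return np.array([c['cx']+f*q[0]/q[2],c['cy']+f*q[1]/q[2]])
def unproj(n,uv,z,c=None):
    c=c or vision.get_calibration(n)
    R=np.array(c['orientation']); f=240/np.tan(np.radians(c['fovy']/2))
    d=np.array([uv[0]-c['cx'],uv[1]-c['cy']])
    if n=='wrist':
        r=np.linalg.norm(d); th=r/f; v=np.array([*(d/max(r,1e-9)*np.sin(th)),np.cos(th)])
    else: v=np.array([*(d/f),1])
    v=R@v; o=np.array(c['xyz']); return o+v*(z-o[2])/v[2]
E
python3 - <<'E'
from h import *
np.set_printoptions(precision=1,suppress=True)
for n in ['side','top','wrist']:
    c=vision.get_calibration(n); print(n,c['fovy'],c['cx'],c['cy'],np.array(c['xyz']),np.array(c['orientation']).round(3).tolist())
s=telemetry.observe(); print(s['clock'],s['eef_pos'],np.round(s['ee_rot'],3).tolist(),s['grip_width'])
snap('top','top0.png'); 
for t in 'round_tray oblong_tray coaster tall_cup short_cup small_jar tall_jar carton tin ramekin'.split():
    print(t,[(np.round(d['location'],0).tolist(),round(d['confidence'],2)) for d in vision.pinpoint('top',t)])
snap('side','side0.png')
for t in 'coaster tall_cup short_cup small_jar tall_jar'.split():
    print(t,[(np.round(d['location'],0).tolist(),round(d['confidence'],2)) for d in vision.pinpoint('side',t)])
E
```

```text
pics
side 43.82121116670704 316.494872035946 229.130252824882 [434.1 763.  719.2] [[-1.0, -0.011, 0.029], [-0.029, 0.676, -0.737], [-0.012, -0.737, -0.676]]
top 52.05366014864424 315.50326535239515 234.42274511156822 [ 383.7    5.7 1101.8] [[-0.0, -0.996, 0.093], [-1.0, 0.001, 0.006], [-0.006, -0.093, -0.996]]
wrist 65.70646984690485 321.80969758658546 239.12146483006217 [128.8 717.5 384. ] [[0.277, 0.926, 0.256], [0.961, -0.267, -0.075], [-0.001, 0.267, -0.964]]
0.0 [200.8 696.1 217.7] [[-0.961, 0.277, -0.0], [0.277, 0.961, -0.002], [-0.0, -0.002, -1.0]] 1.001775135452788
round_tray [([468.0, -348.0, 1.0], 0.96), ([551.0, -0.0, 0.0], 0.4)]
oblong_tray []
coaster [([437.0, -59.0, 4.0], 0.73), ([332.0, 120.0, -1.0], 0.63)]
tall_cup [([682.0, -110.0, 3.0], 0.59), ([552.0, -3.0, 2.0], 0.44)]
short_cup [([434.0, 58.0, -0.0], 0.68)]
small_jar [([549.0, 114.0, 0.0], 0.72)]
tall_jar [([675.0, -1.0, -1.0], 0.87)]
carton [([670.0, 115.0, 3.0], 0.77)]
tin [([549.0, -116.0, 2.0], 0.73)]
ramekin [([554.0, -2.0, -2.0], 0.68)]
coaster [([247.0, -238.0, 3.0], 0.95), ([326.0, 117.0, 4.0], 0.89), ([440.0, -61.0, -2.0], 0.86)]
tall_cup [([682.0, -109.0, -2.0], 0.63)]
short_cup [([434.0, 55.0, 1.0], 0.63)]
small_jar [([552.0, 110.0, 3.0], 0.93)]
tall_jar [([673.0, -2.0, -0.0], 0.74)]
```

View pics/top0.png

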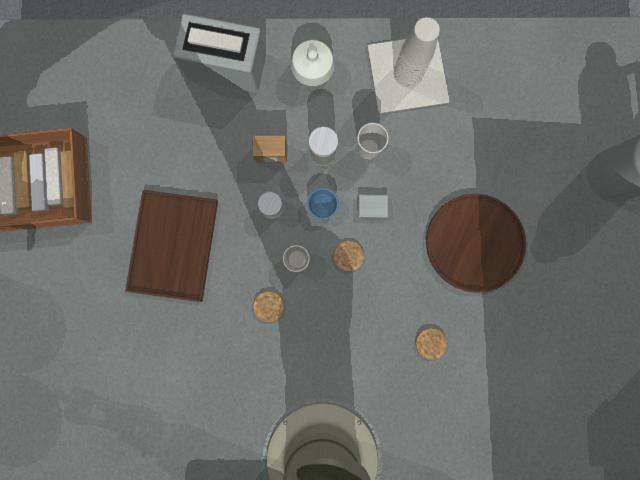

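View pics/side0.png

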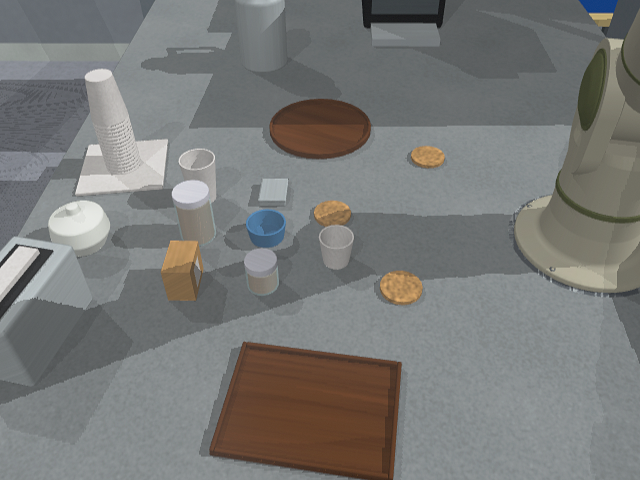

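The top view shows the coaster nearest the objects at about (348,256). The other two look-alikes are at (268,307) and (431,344). The loose cups are at (372,140) tall and (296,258) short, and the jars at (322,141) tall and (269,203) small. The round tray is at (476,242) and the oblong at (172,245). The side view agrees. The coaster meant is the one at about (438,-60), the farthest from the base. Next I'll refine positions with masks.

Run:
```python
from h import *
np.set_printoptions(precision=1,suppress=True)
H=dict(round_tray=14,oblong_tray=14,coaster=8,tall_cup=90,short_cup=55,small_jar=58,tall_jar=100)
for cam in ['top','side']:
    snap(cam); c=vision.get_calibration(cam)
    for t,h in H.items():
        for d in vision.cut_out(cam,t)[:3]:
            m=d['pixels'].astype(np.uint8); cn=max(cv2.findContours(m,0,2)[0],key=cv2.contourArea)[:,0].astype(float)
            P=np.array([unproj(cam,p,h,c)[:2] for p in cn],np.float32)
            (x,y),(w,l),a=cv2.minAreaRect(P)
            print(cam,t,round(d['confidence'],2),'rect',np.round([x,y,w,l,a],1),'circ',np.round(np.r_[cv2.minEnclosingCircle(P)],1) if 0 else np.round([*cv2.minEnclosingCircle(P)[0],cv2.minEnclosingCircle(P)[1]],1), 'px',cn.mean(0))
for uv in [(90,222),(75,130),(0,232)]: print(unproj('top',uv,0),unproj('top',uv,100))
```

```text
top round_tray 0.92 rect [ 467.7 -342.7  219.5  215.5   89.9] circ [ 468.9 -342.5  111.1] px [478.4 242.4]
top oblong_tray 0.94 rect [462.  331.2 175.4 233.7  82.2] circ [462.1 330.8 142.1] px [174.  241.5]
top coaster 0.72 rect [327.  116.7  65.6  66.3   0. ] circ [326.8 115.9  34.1] px [266.6 307.7]
top coaster 0.67 rect [ 245.8 -240.7   65.6   67.    88.9] circ [ 246.8 -239.9   34.7] px [430.8 344.5]
top coaster 0.56 rect [438.4 -61.6  64.6  64.6  90. ] circ [437.6 -62.2  33.5] px [348.7 253.9]
top tall_cup 0.83 rect [ 676.3 -107.6   63.2   75.3   89.9] circ [ 675.6 -106.6   39.5] px [370.2 138.7]
top short_cup 0.6 rect [429.7  54.2  54.4  57.1  45.2] circ [430.   54.4  29.1] px [295.  257.6]
top small_jar 0.94 rect [544.8 108.4  56.3  48.   26.8] circ [544.9 107.6  28.5] px [271.1 203.5]
top tall_jar 0.64 rect [660.9  -4.3  58.4  78.7  89.9] circ [660.9  -4.3  40.7] px [323.8 145.9]
side round_tray 0.86 rect [ 468.  -332.6  214.7  230.4    0.7] circ [ 468.1 -331.9  117.6] px [316.5 127.7]
side oblong_tray 0.83 rect [463.8 339.6 176.5 230.7  82.1] circ [463.1 338.8 141.7] px [282.
[... 313 characters left out ...]
tall_cup 0.9 rect [673.9 -61.6  64.4 158.3  11.6] circ [665.2 -63.   80.3] px [194.6 170.1]
side short_cup 0.82 rect [430.2  79.8  55.4  98.2   0.9] circ [428.4  79.6  49.6] px [337.1 249. ]
side small_jar 0.85 rect [543.9 136.7  50.   97.   12.5] circ [546.6 137.2  48.6] px [261.9 271.5]
side tall_jar 0.72 rect [459.2 391.3 155.  202.9  82.1] circ [459.3 390.  123.9] px [291.8 408.5]
side tall_jar 0.61 rect [658.3  49.3  60.3 165.5  16.1] circ [653.9  48.   82.7] px [192.7 214.1]
side tall_jar 0.21 rect [430.5 124.9  51.7  93.9   1. ] circ [430.  125.   47.2] px [336.2 246. ]
[514.9 522.2   0. ] [503.  475.3 100. ]
[728.2 565.8   0. ] [697. 515. 100.]
[492.3 725.2   0. ] [482.4 659.9 100. ]
```

```bash
python3 -m inch '[-0.99,-0.68,0,0,0,-0.268, -0.99,-0.68,0,0,0,-0.268, -0.99,-0.68,0,0,0,-0.268, -0.99,-0.68,0,0,0,-0.268]' 1
python3 -m inch '[-0.7,-1,0,0,0,0, -0.7,-1,0,0,0,0, -0.7,-1,0,0,0,0, -0.7,-1,0,0,0,0]'
python3 -c "
from h import *
s=telemetry.observe(); print(s['clock'],s['eef_pos'],np.round(s['ee_rot'],3).tolist(),s['qpos'])"
```

```text
clock: 2.15
eef_pos: [319.8, 553.4, 219.0]
ee_rot: [[-1.0, 0.007, 0.002], [0.007, 1.0, -0.002], [-0.002, -0.002, -1.0]]
ft_force: [0.5, 0.2, -0.2]
grip_width: 0.997
grip_force: 0.0
clock: 2.65
eef_pos: [423.3, 403.7, 218.9]
ee_rot: [[-1.0, 0.007, 0.001], [0.007, 1.0, -0.001], [-0.001, -0.001, -1.0]]
ft_force: [-0.5, 0.5, 1.7]
grip_width: 1.0
grip_force: 0.0
2.65 [423.28197225 403.74846393 218.88440365] [[-1.0, 0.007, 0.001], [0.007, 1.0, -0.001], [-0.001, -0.001, -1.0]] [-46.02240076  24.75016472  -4.55371727 110.22033196   2.8364164
  45.14490163  37.44218903]
```

```bash
python3 -m inch '[0,-1,0,0,0,0, 0,-1,0,0,0,0, 0,-1,0,0,0,0]'
python3 -m inch '[0,-1,0,0,0,0, 0,-1,0,0,0,0, 0,-1,0,0,0,0]'
python3 -m inch '[-0.12,-1,0,0,0,0, -0.12,-1,0,0,0,0, -0.12,-1,0,0,0,0, -0.12,-1,0,0,0,0, -0.12,-1,0,0,0,0]'
cat > w.py <<'E'
import sys
from h import *
# w.py target height [name]: wrist mask centre at given z
np.set_printoptions(precision=1,suppress=True)
def wm(t,h,f=None):
    s=telemetry.observe(); c=vision.get_calibration('wrist'); snap('wrist',f)
    for d in vision.cut_out('wrist',t)[:3]:
        m=d['pixels'].astype(np.uint8); cn=max(cv2.findContours(m,0,2)[0],key=cv2.contourArea)[:,0].astype(float)
        P=np.array([unproj('wrist',p,h,c)[:2] for p in cn],np.float32)
        (x,y),r=cv2.minEnclosingCircle(P); lo,hi=P.min(0),P.max(0)
        print(t,round(d['confidence'],2),'circ',np.round([x,y,r],1),'box',lo,hi,'px',cn.mean(0))
    for d in vision.pinpoint('wrist',t)[:3]: print(' pin',np.round(d['location'],1),round(d['confidence'],2))
    print(s['clock'],np.round(s['eef_pos'],1),np.round(s['ee_rot'],3)[:2,:2].tolist(),'w',round(s['grip_width'],3),'q',np.round(s['qpos'],0))
if __name__=='__main__': wm(sys.argv[1],float(sys.argv[2]),sys.argv[3] if len(sys.argv)>3 else None)
E
python3 w.py coaster 8 w1.png
```

```text
clock: 3.02
eef_pos: [419.6, 255.6, 218.8]
ee_rot: [[-1.0, 0.001, -0.0], [0.001, 1.0, -0.001], [0.0, -0.001, -1.0]]
ft_force: [-0.1, 1.6, 0.6]
grip_width: 1.001
grip_force: 0.0
clock: 3.4
eef_pos: [419.9, 105.8, 218.9]
ee_rot: [[-1.0, 0.002, 0.0], [0.002, 1.0, -0.0], [-0.0, -0.0, -1.0]]
ft_force: [0.3, -0.1, 0.5]
grip_width: 1.001
grip_force: 0.0
clock: 4.03
eef_pos: [438.6, -40.8, 218.6]
ee_rot: [[-1.0, -0.002, 0.0], [-0.002, 1.0, 0.001], [-0.0, 0.001, -1.0]]
ft_force: [-0.3, 0.3, 0.4]
grip_width: 0.999
grip_force: 0.0
coaster 0.94 circ [437.1 -59.3  34.7] box [403.7 -92.7] [471.3 -25.2] px [306.3 208.5]
coaster 0.87 circ [326.2 118.4  34.3] box [292.5  85. ] [360.1 151. ] px [472.3 108.6]
coaster 0.57 circ [ 246.2 -237.2   35.4] box [ 212.5 -272.2] [ 280.  -202.3] px [141.4  42.5]
 pin [ 243.8 -237.7   -4.1] 0.94
 pin [438.6 -63.9  -0.6] 0.86
 pin [322.5 116.1   1.9] 0.7
4.025 [438.6 -40.8 218.6] [[-1.0, -0.002], [-0.002, 1.0]] w 0.999 q [ -2.  15.   0. 127.  -0.  38.  88.]
```

```bash
python3 -m inch '[0.009,-0.13,0.4,0,0,0, 0.009,-0.13,0.8,0,0,0, 0.009,-0.13,1,0,0,0, 0.009,-0.13,1,0,0,0, 0.009,-0.13,1,0,0,0]' 
python3 -m inch '[0,0,0.2,0,0,0, 0,0,0.35,0,0,0, 0,0,0.42,0,0,0, 0,0,0.42,0,0,0, 0,0,0.42,0,0,0]'
```

```text
clock: 4.8
eef_pos: [437.4, -61.6, 69.5]
ee_rot: [[-1.0, -0.001, 0.001], [-0.001, 1.0, 0.0], [-0.001, 0.0, -1.0]]
ft_force: [-0.8, -0.0, 0.8]
grip_width: 1.001
grip_force: 0.0
clock: 5.42
eef_pos: [438.5, -62.4, 7.2]
ee_rot: [[-1.0, -0.0, 0.004], [-0.0, 1.0, -0.001], [-0.004, -0.001, -1.0]]
ft_force: [0.5, 0.1, 0.1]
grip_width: 1.001
grip_force: 0.0
```

```bash
python3 w.py coaster 8 w2.png
```

```text
coaster 0.96 circ [436.4 -59.2  35. ] box [401.6 -93.2] [466.9 -25.8] px [325.3 279.2]
coaster 0.96 circ [325.6 112.1  35.1] box [292.5  79. ] [359.8 123.8] px [606.6  93.1]
coaster 0.82 circ [ 266.2 -233.3   25.6] box [ 258.1 -257.6] [ 283.3 -209. ] px [24.1 18.8]
 pin [323.5 115.2   1.9] 0.97
 pin [436.5 -62.4  -2.3] 0.77
5.425 [438.5 -62.4   7.2] [[-1.0, -0.0], [-0.0, 1.0]] w 1.001 q [  5.  39.  -7. 137.  44.   6.  47.]
```

```bash
python3 -m inch '[0.01,0.01,0.03,0,0,0, 0.01,0.01,0.03,0,0,0, 0.01,0.01,0.03,0,0,0]'; python3 -m inch '[0,0,0,0,0,0, 0,0,0,0,0,0, 0,0,0,0,0,0]'; python3 -c "
from h import *
print(np.round(telemetry.observe()['qpos'],2))"
```

```text
clock: 5.95
eef_pos: [435.8, -60.7, 1.7]
ee_rot: [[-1.0, 0.0, 0.001], [0.0, 1.0, -0.0], [-0.001, -0.0, -1.0]]
ft_force: [-0.4, -0.9, 0.1]
grip_width: 1.0
grip_force: 0.0
clock: 6.32
eef_pos: [435.4, -60.5, 1.2]
ee_rot: [[-1.0, 0.0, 0.0], [0.0, 1.0, -0.0], [-0.0, -0.0, -1.0]]
ft_force: [-0.6, 0.1, 0.7]
grip_width: 1.002
grip_force: 0.0
[  5.96  39.55  -7.86 137.01  53.56   6.22  36.49]
```

View pics/w2.png

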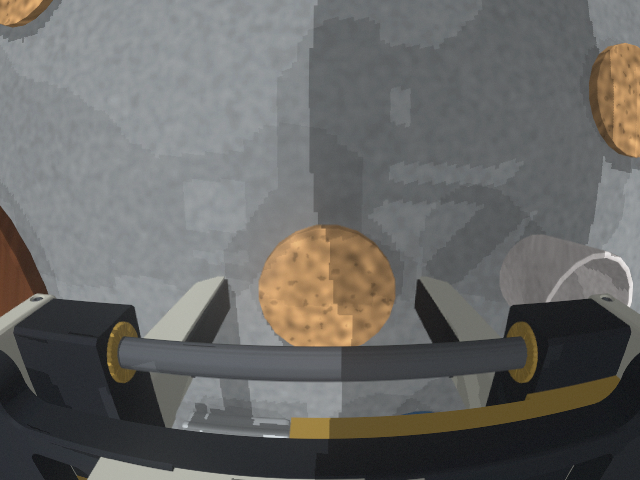

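The wrist view shows the fingers straddling the coaster, which is centred at about (328,287). The short cup to the right is clear.

```bash
python3 -m inch '[0,0,0,0,0,0, 0,0,0,0,0,0, 0,0,0,0,0,0, 0,0,0,0,0,0]' -1 15;  python3 -m inch '[0,0,0,0,0,0, 0,0,0,0,0,0]'
python3 -m inch '[0,0,-0.1,0,0,0, 0,0,-0.3,0,0,0, 0,0,-0.6,0,0,0, 0,0,-0.8,0,0,0, 0,0,-0.8,0,0,0]'
```

```text
clock: 6.82
eef_pos: [435.4, -60.6, 1.1]
ee_rot: [[-1.0, 0.0, -0.0], [0.0, 1.0, -0.0], [0.0, -0.0, -1.0]]
ft_force: [0.7, -0.2, 0.0]
grip_width: 0.727
grip_force: 15.0
clock: 7.08
eef_pos: [435.4, -60.6, 1.1]
ee_rot: [[-1.0, 0.0, 0.0], [0.0, 1.0, 0.0], [-0.0, 0.0, -1.0]]
ft_force: [0.2, -0.2, 0.2]
grip_width: 0.726
grip_force: 15.0
clock: 7.7
eef_pos: [436.3, -61.1, 122.8]
ee_rot: [[-1.0, 0.002, 0.004], [0.002, 1.0, -0.001], [-0.004, -0.001, -1.0]]
ft_force: [0.2, -0.0, -0.5]
grip_width: 0.725
grip_force: 15.0
```

```bash
python3 -m inch '[-0.2,-1,0,0,0,0, -0.2,-1,0,0,0,0, -0.2,-1,0,0,0,0, -0.2,-1,0,0,0,0]'
python3 -m inch '[-0.21,-0.89,0,0,0,0, -0.21,-0.89,0,0,0,0, -0.21,-0.89,0,0,0,0, -0.21,-0.89,0,0,0,0, -0.21,-0.89,0,0,0,0]'
python3 w.py round_tray 14 w3.png; python3 -c "
from w import *
snap('side','s3.png');wm('coaster',122)"
```

```text
clock: 8.2
eef_pos: [464.8, -212.7, 119.6]
ee_rot: [[-1.0, 0.004, -0.001], [0.004, 1.0, 0.0], [0.001, 0.0, -1.0]]
ft_force: [-0.1, -0.2, -0.2]
grip_width: 0.727
grip_force: 15.0
clock: 8.82
eef_pos: [496.9, -341.4, 120.9]
ee_rot: [[-1.0, -0.003, -0.001], [-0.003, 1.0, 0.001], [0.001, 0.001, -1.0]]
ft_force: [0.3, 0.1, 0.8]
grip_width: 0.724
grip_force: 15.0
round_tray 0.93 circ [ 466.6 -342.1  109.6] box [ 358.4 -451.5] [ 535.7 -232.8] px [319.8 183.3]
8.825 [ 496.9 -341.4  120.9] [[-1.0, -0.003], [-0.003, 1.0]] w 0.724 q [ 54.  38. -38. 111.  33.  43.  87.]
coaster 0.7 circ [ 501.  -342.2   35.7] box [ 465.5 -376.7] [ 525.2 -307.5] px [321.2 283.5]
 pin [ 499.6 -342.2  120. ] 0.56
9.025 [ 497.1 -342.8  121.4] [[-1.0, -0.002], [-0.002, 1.0]] w 0.726 q [ 54.  38. -38. 111.  33.  43.  87.]
```

View pics/w3.png

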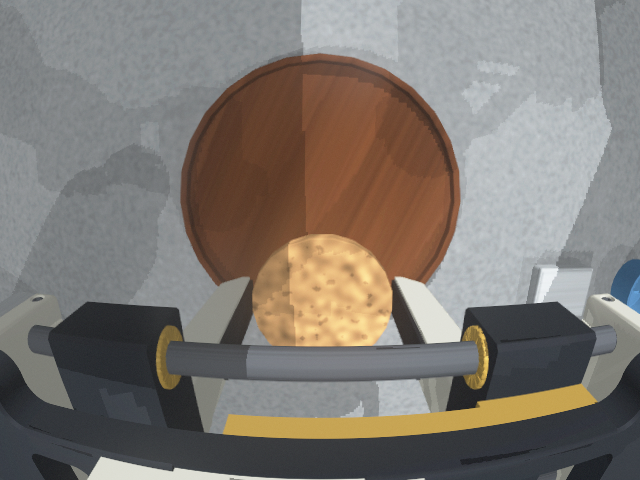

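The wrist view shows the coaster held level at about (321,290), over the far part of the round tray, whose rim circle is centred near (320,195). I'll lower it there.

```bash
python3 -m inch '[0,0,0.35,0,0,0, 0,0,0.6,0,0,0, 0,0,0.72,0,0,0, 0,0,0.72,0,0,0, 0,0,0.72,0,0,0]'
python3 -m inch '[0,0,0,0,0,0, 0,0,0,0,0,0]'
```

```text
clock: 9.8
eef_pos: [497.7, -344.3, 14.4]
ee_rot: [[-1.0, 0.0, 0.002], [0.0, 1.0, -0.001], [-0.002, -0.001, -1.0]]
ft_force: [-0.2, -0.2, -0.0]
grip_width: 0.721
grip_force: 15.0
clock: 10.05
eef_pos: [497.2, -344.5, 14.1]
ee_rot: [[-1.0, 0.0, 0.001], [0.0, 1.0, -0.001], [-0.001, -0.001, -1.0]]
ft_force: [-0.3, -0.5, -0.7]
grip_width: 0.726
grip_force: 15.0
```

```bash
python3 -m inch '[0,0,0.02,0,0,0, 0,0,0.04,0,0,0, 0,0,0.044,0,0,0, 0,0,0.044,0,0,0]'
python3 -m inch '[0,0,0,0,0,0, 0,0,0,0,0,0, 0,0,0,0,0,0]' 0.9
python3 -m inch '[0,0,-0.05,0,0,0, 0,0,-0.3,0,0,0, 0,0,-0.7,0,0,0, 0,0,-1,0,0,0, 0,0,-1,0,0,0]'
python3 w.py coaster 14 w4.png;python3 w.py round_tray 14
```

```text
clock: 10.55
eef_pos: [496.9, -344.1, 6.7]
ee_rot: [[-1.0, 0.0, -0.0], [0.0, 1.0, -0.0], [0.0, -0.0, -1.0]]
ft_force: [-1.4, -0.3, 5.1]
grip_width: 0.722
grip_force: 15.0
clock: 10.92
eef_pos: [496.9, -343.9, 6.4]
ee_rot: [[-1.0, -0.0, 0.0], [-0.0, 1.0, 0.0], [-0.0, 0.0, -1.0]]
ft_force: [0.1, 1.0, 1.1]
grip_width: 0.945
grip_force: 0.4
clock: 11.55
eef_pos: [498.5, -345.0, 160.4]
ee_rot: [[-1.0, 0.001, 0.005], [0.001, 1.0, -0.004], [-0.005, -0.004, -1.0]]
ft_force: [-0.1, 0.2, -0.2]
grip_width: 0.953
grip_force: 0.0
coaster 0.63 circ [ 498.  -343.3   34.3] box [ 464.2 -376.8] [ 532.  -309.8] px [325. 223.]
 pin [ 496.3 -347.4    4.8] 0.83
11.55 [ 498.5 -345.   160.4] [[-1.0, 0.001], [0.001, 1.0]] w 0.953 q [ 56.  35. -40. 109.  31.  46.  89.]
round_tray 0.68 circ [ 467.1 -342.2  109.9] box [ 358.1 -451.3] [ 575.1 -232.6] px [322.4 186.7]
round_tray 0.34 circ [ 499.1 -343.7   35.1] box [ 464.7 -378.6] [ 533.7 -309.7] px [323.  230.8]
 pin [ 468.5 -349.3    4.5] 0.84
11.7 [ 496.1 -344.2  156. ] [[-1.0, 0.001], [0.001, 1.0]] w 0.947 q [ 56.  35. -40. 110.  31.  46.  89.]
```

```bash
python3 -m inch '[-0.3,1,-0.2,0,0,0, -0.3,1,-0.2,0,0,0, -0.3,1,-0.2,0,0,0, -0.3,1,-0.2,0,0,0]' 1
python3 -m inch '[-0.93,0.57,0,0,0,0, -0.93,0.57,0,0,0,0, -0.93,0.57,0,0,0,0, -0.93,0.57,0,0,0,0, -0.93,0.57,0,0,0,0]'
python3 w.py tall_cup 90 w5.png; python3 w.py tall_jar 100
```

```text
clock: 12.35
eef_pos: [542.9, -190.6, 186.6]
ee_rot: [[-1.0, -0.005, 0.0], [-0.005, 1.0, 0.001], [-0.0, 0.001, -1.0]]
ft_force: [0.3, -0.5, -0.3]
grip_width: 1.0
grip_force: 0.0
clock: 12.98
eef_pos: [680.3, -110.1, 185.2]
ee_rot: [[-1.0, 0.001, -0.002], [0.001, 1.0, -0.001], [0.002, -0.001, -1.0]]
ft_force: [0.1, 0.0, -0.5]
grip_width: 1.001
grip_force: 0.0
tall_cup 0.55 circ [ 679.8 -106.1   34.6] box [ 645.7 -138.9] [713.6 -74.7] px [324.7 242.5]
 pin [ 683.3 -108.8    1.6] 0.93
12.975 [ 680.3 -110.1  185.2] [[-1.0, 0.001], [0.001, 1.0]] w 1.001 q [ 28.  39. -39.  97.  29.  55.  68.]
tall_jar 0.65 circ [666.7 -14.4  43.4] box [632.4 -53.5] [702.4  27.7] px [455.6 220.4]
 pin [672.9  -5.5  -2.2] 0.63
13.125 [ 680.3 -110.4  186.2] [[-1.0, 0.002], [0.002, 1.0]] w 0.996 q [ 28.  39. -39.  97.  29.  55.  68.]
```

View pics/w5.png

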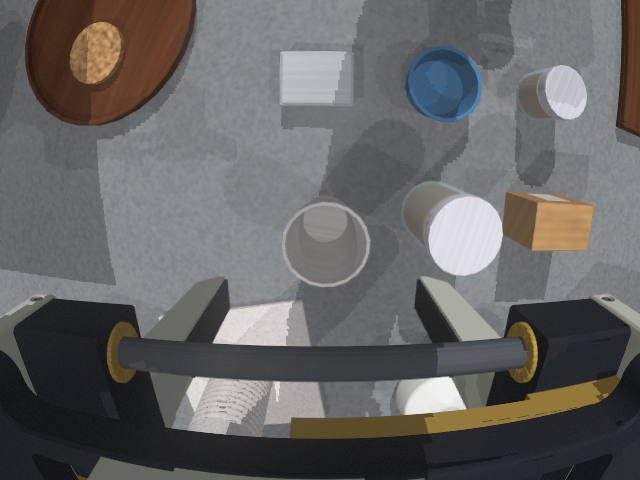

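The wrist view shows the tall cup's rim at about (325,243), with the jar 8 mm or more clear of the finger's path on the right. The cup stack and napkin behind at (230,400) are clear.

```bash
python3 -m inch '[0,0.02,0.2,0,0,0, 0,0.02,0.5,0,0,0, 0,0.02,0.8,0,0,0, 0,0.02,1,0,0,0, 0,0.02,1,0,0,0]' 0.85
python3 -m inch '[0,0,0.02,0,0,0, 0,0,0.02,0,0,0, 0,0,0.02,0,0,0]'
python3 -m inch '[0,0,0,0,0,0, 0,0,0,0,0,0, 0,0,0,0,0,0, 0,0,0,0,0,0, 0,0,0,0,0,0]' -1 8
```

```text
clock: 13.9
eef_pos: [679.8, -105.9, 34.6]
ee_rot: [[-1.0, 0.0, -0.004], [0.0, 1.0, 0.0], [0.004, 0.0, -1.0]]
ft_force: [-0.6, 0.4, 0.9]
grip_width: 0.926
grip_force: 0.0
clock: 14.28
eef_pos: [682.0, -105.7, 34.7]
ee_rot: [[-1.0, 0.0, 0.002], [0.0, 1.0, -0.0], [-0.002, -0.0, -1.0]]
ft_force: [0.9, 0.5, -0.6]
grip_width: 0.928
grip_force: 0.0
clock: 14.9
eef_pos: [681.5, -105.7, 33.7]
ee_rot: [[-1.0, 0.0, 0.0], [0.0, 1.0, -0.0], [-0.0, -0.0, -1.0]]
ft_force: [0.7, -0.0, 2.6]
grip_width: 0.711
grip_force: 8.0
```

The grip width of 66 mm means the fingers touch only at the rim, above the pads. I'll regrip higher so the pads sit on the rim.

```bash
python3 -m inch '[0,0,0,0,0,0, 0,0,0,0,0,0, 0,0,0,0,0,0]' 0.85
python3 -m inch '[0.007,-0.007,-0.1,0,0,0, 0.007,-0.007,-0.2,0,0,0, 0.007,-0.007,-0.22,0,0,0, 0.007,-0.007,-0.22,0,0,0]' 
python3 w.py tall_cup 90
python3 -m inch '[0,0,0,0,0,0, 0,0,0,0,0,0, 0,0,0,0,0,0, 0,0,0,0,0,0, 0,0,0,0,0,0]' -1 8
```

```text
clock: 15.28
eef_pos: [681.3, -105.5, 33.4]
ee_rot: [[-1.0, 0.0, -0.0], [0.0, 1.0, 0.0], [0.0, 0.0, -1.0]]
ft_force: [1.1, 0.7, 1.1]
grip_width: 0.921
grip_force: 0.0
clock: 15.78
eef_pos: [680.6, -106.8, 67.2]
ee_rot: [[-1.0, 0.0, 0.001], [0.0, 1.0, -0.0], [-0.001, -0.0, -1.0]]
ft_force: [-0.2, 0.0, 0.3]
grip_width: 0.924
grip_force: 0.0
tall_cup 0.86 circ [ 673.9 -107.    35.7] box [ 638.3 -139.6] [695.  -74.3] px [319.9 278.6]
tall_cup 0.5 circ [568.5 -33.3  27. ] box [542.4 -59.7] [591.6  -6.5] px [494.   58.8]
 pin [ 683.7 -108.9    3.5] 0.91
15.775 [ 680.6 -106.8   67.2] [[-1.0, 0.0], [0.0, 1.0]] w 0.924 q [ 25.  46. -34. 101.  36.  44.  62.]
clock: 16.55
eef_pos: [680.4, -106.7, 66.5]
ee_rot: [[-1.0, 0.0, 0.0], [0.0, 1.0, 0.0], [-0.0, 0.0, -1.0]]
ft_force: [0.5, 0.9, -0.7]
grip_width: 0.707
grip_force: 8.0
```

```bash
python3 -m inch '[0,0,-0.1,0,0,0, 0,0,-0.3,0,0,0, 0,0,-0.55,0,0,0, 0,0,-0.77,0,0,0, 0,0,-0.77,0,0,0]'
python3 -m inch '[0.2,-0.26,0,0,0,0, 0.4,-0.52,0,0,0,0, 0.61,-0.79,0,0,0,0, 0.61,-0.79,0,0,0,0]'
python3 -m inch '[0.2,-0.26,0,0,0,0, 0.4,-0.52,0,0,0,0, 0.61,-0.79,0,0,0,0, 0.61,-0.79,0,0,0,0, 0.61,-0.79,0,0,0,0]'
python3 w.py coaster 14 w6.png;  python3 w.py tall_cup 200; python3 -c "
from h import *
snap('side','s6.png')"
```

```text
clock: 17.18
eef_pos: [681.9, -106.3, 186.0]
ee_rot: [[-1.0, 0.0, 0.006], [0.0, 1.0, -0.001], [-0.006, -0.001, -1.0]]
ft_force: [0.4, -0.3, -1.2]
grip_width: 0.706
grip_force: 8.0
clock: 17.68
eef_pos: [585.5, -229.8, 181.2]
ee_rot: [[-1.0, 0.006, -0.003], [0.006, 1.0, -0.002], [0.003, -0.002, -1.0]]
ft_force: [-0.1, 0.0, 0.0]
grip_width: 0.707
grip_force: 8.0
clock: 18.3
eef_pos: [498.2, -342.5, 182.1]
ee_rot: [[-1.0, -0.001, 0.001], [-0.001, 1.0, 0.001], [-0.001, 0.001, -1.0]]
ft_force: [-0.4, -0.1, -0.0]
grip_width: 0.707
grip_force: 8.0
coaster 0.63 circ [ 497.4 -343.3   33.7] box [ 464.3 -376.6] [ 513.9 -309.9] px [319.9 212.2]
 pin [ 497.  -348.5    3.1] 0.94
18.3 [ 498.2 -342.5  182.1] [[-1.0, -0.001], [-0.001, 1.0]] w 0.707 q [ 57.  34. -41. 108.  29.  49.  90.]
tall_cup 0.93 circ [ 495.2 -341.7   37.4] box [ 457.9 -375. ] [ 516.2 -307.5] px [319.6 283.2]
18.45 [ 498.6 -341.9  182.2] [[-1.0, -0.003], [-0.003, 1.0]] w 0.709 q [ 57.  34. -41. 108.  29.  49.  91.]
```

View pics/s6.png

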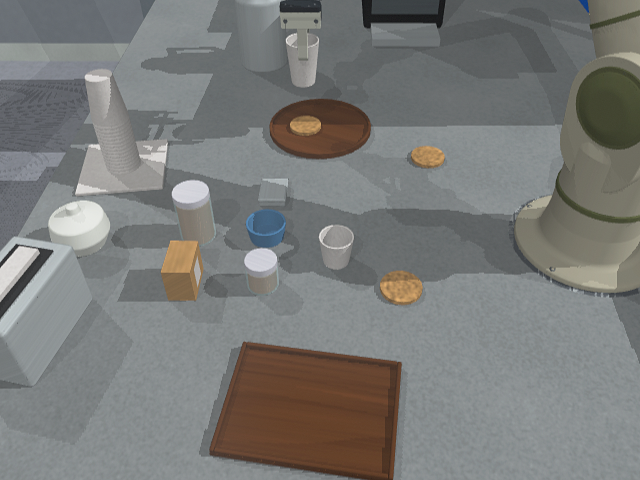

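The side view shows the cup held upright at about (303,60), directly above the coaster at (306,126). I'll lower it.

```bash
python3 -m inch '[0,-0.012,0.2,0,0,0, 0,-0.012,0.4,0,0,0, 0,-0.012,0.6,0,0,0, 0,-0.012,0.64,0,0,0, 0,-0.012,0.64,0,0,0]'
python3 -m inch '[0,0,0,0,0,0, 0,0,0,0,0,0, 0,0,0,0,0,0]'
python3 w.py tall_cup 106
```

```text
clock: 19.27
eef_pos: [497.7, -345.1, 86.3]
ee_rot: [[-1.0, -0.0, 0.0], [-0.0, 1.0, 0.0], [-0.0, 0.0, -1.0]]
ft_force: [1.1, 0.5, 0.2]
grip_width: 0.707
grip_force: 8.0
clock: 19.65
eef_pos: [497.5, -345.7, 86.6]
ee_rot: [[-1.0, 0.0, 0.001], [0.0, 1.0, -0.001], [-0.001, -0.001, -1.0]]
ft_force: [0.2, -0.5, -0.8]
grip_width: 0.706
grip_force: 8.0
tall_cup 0.92 circ [ 493.3 -345.1   37. ] box [ 456.4 -378.5] [ 514.6 -311.5] px [320.4 281.5]
 pin [ 502.8 -344.9   21.9] 0.86
19.65 [ 497.5 -345.7   86.6] [[-1.0, 0.0], [0.0, 1.0]] w 0.706 q [ 53.  40. -36. 112.  36.  39.  84.]
```

```bash
python3 -m inch '[0,0.012,0.02,0,0,0, 0,0.012,0.035,0,0,0, 0,0.012,0.04,0,0,0, 0,0.012,0.04,0,0,0]'
python3 -m inch '[0,0,0,0,0,0, 0,0,0,0,0,0]'
```

```text
clock: 20.3
eef_pos: [497.5, -343.5, 80.2]
ee_rot: [[-1.0, -0.0, 0.0], [-0.0, 1.0, 0.0], [-0.0, 0.0, -1.0]]
ft_force: [0.1, 0.7, 2.8]
grip_width: 0.708
grip_force: 8.0
clock: 20.55
eef_pos: [497.4, -343.6, 80.1]
ee_rot: [[-1.0, 0.0, 0.0], [0.0, 1.0, -0.0], [-0.0, -0.0, -1.0]]
ft_force: [-0.3, 0.8, 3.0]
grip_width: 0.706
grip_force: 8.0
```

Contact shows about 3 N, so I'll release slowly and rise.

```bash
python3 -m inch '[0,0,0,0,0,0, 0,0,0,0,0,0, 0,0,0,0,0,0]' 0.9
python3 -m inch '[0,0,-0.1,0,0,0, 0,0,-0.3,0,0,0, 0,0,-0.6,0,0,0, 0,0,-0.9,0,0,0, 0,0,-0.9,0,0,0]'
python3 w.py tall_cup 104; python3 w.py coaster 14;  python3 -c "
from h import *
snap('side'); a=vision.pinpoint('side','tall_cup');print([(np.round(d['location'],1),d['confidence']) for d in a][:2]);a=vision.pinpoint('side','coaster');print([(np.round(d['location'],1),d['confidence']) for d in a])
im=vision.snapshot('side')[80:180,250:390]; cv2.imwrite('pics/s7.png',cv2.resize(im,None,fx=5,fy=5,interpolation=2)[:,:,::-1])"
```

```text
clock: 20.92
eef_pos: [497.2, -343.7, 79.9]
ee_rot: [[-1.0, 0.0, -0.0], [0.0, 1.0, 0.0], [0.0, 0.0, -1.0]]
ft_force: [-1.0, 0.2, -0.6]
grip_width: 0.94
grip_force: 0.0
clock: 21.55
eef_pos: [499.1, -344.0, 219.4]
ee_rot: [[-1.0, 0.0, 0.005], [0.0, 1.0, -0.004], [-0.005, -0.004, -1.0]]
ft_force: [-0.8, -0.0, -0.8]
grip_width: 0.953
grip_force: 0.0
tall_cup 0.86 circ [ 497.4 -343.8   34.3] box [ 463.1 -375.1] [ 531.3 -311.1] px [323.3 228.4]
tall_cup 0.45 circ [524.9 -79.4  37.8] box [ 495.6 -114.3] [554.4 -42.3] px [592.5 260.2]
 pin [ 497.3 -345.7   17. ] 0.89
 pin [ 552.2 -116.7    0.9] 0.3
21.55 [ 499.1 -344.   219.4] [[-1.0, 0.0], [0.0, 1.0]] w 0.953 q [ 58.  31. -43. 106.  27.  53.  93.]
coaster 0.74 circ [ 271.6 -239.6   24.9] box [ 268.  -264.3] [ 284. -215.] px [421.5   5.5]
coaster 0.7 circ [ 493.  -343.7   33.4] box [ 464.6 -377. ] [ 494.9 -310.4] px [320.9 196.2]
21.7 [ 496.8 -343.7  214.9] [[-1.0, 0.0], [0.0, 1.0]] w 0.951 q [ 58.  32. -43. 106.  27.  52.  92.]
[(array([ 498.7, -344.6,   14.2]), 0.87)]
[(array([ 246.4, -239.8,    0.4]), 0.96), (array([ 502.4, -346.8,    4.5]), 0.69)]
```

View pics/s7.png

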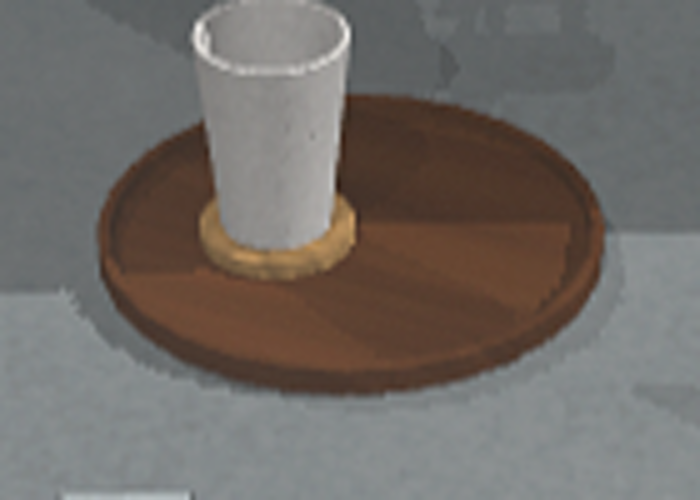

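The enlarged side view shows the tall cup upright in the middle of the coaster, about (275,250) in the crop, with both on the tray floor. The small jar is next.

```bash
python3 -m inch '[-0.12,1,0,0,0,0, -0.12,1,0,0,0,0, -0.12,1,0,0,0,0]' 0.9
python3 -m inch '[-0.12,1,0,0,0,0, -0.12,1,0,0,0,0, -0.12,1,0,0,0,0]'
python3 -m inch '[-0.12,1,0.4,0,0,0, -0.12,1,0.4,0,0,0, -0.12,1,0.4,0,0,0, -0.12,1,0.4,0,0,0, -0.12,1,0.4,0,0,0]'
python3 w.py small_jar 58 w8.png
```

```text
clock: 22.42
eef_pos: [515.8, -189.7, 215.3]
ee_rot: [[-1.0, -0.004, 0.001], [-0.004, 1.0, 0.001], [-0.001, 0.001, -1.0]]
ft_force: [1.6, -0.6, 1.1]
grip_width: 0.949
grip_force: 0.0
clock: 22.8
eef_pos: [533.6, -39.5, 215.3]
ee_rot: [[-1.0, -0.004, 0.001], [-0.004, 1.0, 0.001], [-0.001, 0.001, -1.0]]
ft_force: [-0.7, -1.2, 0.4]
grip_width: 0.952
grip_force: 0.0
clock: 23.42
eef_pos: [551.3, 105.8, 154.9]
ee_rot: [[-1.0, 0.0, -0.001], [0.0, 1.0, -0.001], [0.001, -0.001, -1.0]]
ft_force: [0.3, -0.2, 0.1]
grip_width: 0.95
grip_force: 0.0
small_jar 0.89 circ [543.6 112.8  29.3] box [514.9  87.4] [572.4 137.7] px [329.9 228.6]
 pin [553.4 112.8   4. ] 0.85
23.425 [551.3 105.8 154.9] [[-1.0, 0.0], [0.0, 1.0]] w 0.95 q [ 11.  33. -40. 115.  31.  43.  42.]
```

```bash
python3 -m inch '[0.01,0.045,0.1,0,0,0, 0.01,0.045,0.4,0,0,0, 0.01,0.045,0.7,0,0,0, 0.01,0.045,0.88,0,0,0, 0.01,0.045,0.88,0,0,0]' 0.65
python3 -m inch '[0,0,0,0,0,0, 0,0,0,0,0,0]'
python3 -m inch '[0,0,0,0,0,0, 0,0,0,0,0,0, 0,0,0,0,0,0, 0,0,0,0,0,0, 0,0,0,0,0,0]' -1 20
```

```text
clock: 24.2
eef_pos: [548.3, 112.9, 20.9]
ee_rot: [[-1.0, -0.0, -0.004], [-0.0, 1.0, -0.001], [0.004, -0.001, -1.0]]
ft_force: [-0.4, -0.3, 0.4]
grip_width: 0.827
grip_force: 0.0
clock: 24.45
eef_pos: [550.6, 113.2, 24.2]
ee_rot: [[-1.0, 0.0, 0.002], [0.0, 1.0, 0.001], [-0.002, 0.001, -1.0]]
ft_force: [-0.2, -0.0, 0.3]
grip_width: 0.826
grip_force: 0.0
clock: 25.08
eef_pos: [550.0, 112.9, 23.3]
ee_rot: [[-1.0, 0.0, 0.0], [0.0, 1.0, -0.0], [-0.0, -0.0, -1.0]]
ft_force: [-0.7, -1.0, 6.3]
grip_width: 0.558
grip_force: 20.0
```

```bash
python3 -m inch '[0,0,-0.1,0,0,0, 0,0,-0.3,0,0,0, 0,0,-0.6,0,0,0, 0,0,-0.9,0,0,0, 0,0,-0.9,0,0,0]'
python3 -m inch '[0.1,-0.35,0,0,0,0, 0.21,-0.7,0,0,0,0, 0.31,-1,0,0,0,0, 0.31,-1,0,0,0,0]'
python3 -m inch '[0.1,-0.35,0,0,0,0, 0.21,-0.7,0,0,0,0, 0.31,-1,0,0,0,0, 0.31,-1,0,0,0,0]'
python3 -m inch '[0.1,-0.35,0,0,0,0, 0.21,-0.7,0,0,0,0, 0.31,-1,0,0,0,0, 0.31,-1,0,0,0,0, 0.31,-1,0,0,0,0]'
python3 w.py small_jar 160; python3 w.py round_tray 14
```

```text
clock: 25.7
eef_pos: [551.3, 113.9, 161.6]
ee_rot: [[-1.0, 0.0, 0.005], [0.0, 1.0, 0.001], [-0.005, 0.001, -1.0]]
ft_force: [0.3, 0.2, -0.5]
grip_width: 0.557
grip_force: 20.0
clock: 26.2
eef_pos: [501.1, -41.0, 157.0]
ee_rot: [[-1.0, 0.006, -0.003], [0.006, 1.0, -0.002], [0.003, -0.002, -1.0]]
ft_force: [0.1, 0.2, -0.4]
grip_width: 0.554
grip_force: 20.0
clock: 26.7
eef_pos: [455.3, -189.6, 157.2]
ee_rot: [[-1.0, 0.005, -0.002], [0.005, 1.0, -0.0], [0.002, -0.0, -1.0]]
ft_force: [0.7, 0.8, -1.2]
grip_width: 0.552
grip_force: 20.0
clock: 27.32
eef_pos: [411.3, -335.2, 157.9]
ee_rot: [[-1.0, -0.001, 0.001], [-0.001, 1.0, 0.001], [-0.001, 0.001, -1.0]]
ft_force: [1.0, 0.2, -0.9]
grip_width: 0.557
grip_force: 20.0
small_jar 0.78 circ [ 415.3 -333.8   37.2] box [ 378.4 -366.3] [ 439.2 -303.1] px [316.6 288.4]
 pin [ 411.2 -335.7  137.5] 0.63
27.325 [ 411.3 -335.2  157.9] [[-1.0, -0.001], [-0.001, 1.0]] w 0.557 q [ 63.  31. -43. 119.  32.  42.  90.]
round_tray 0.62 circ [ 465.5 -342.1  109.6] box [ 356.  -451.6] [ 500.8 -232.5] px [311.8 238.5]
27.475 [ 411.4 -335.   158.1] [[-1.0, -0.003], [-0.003, 1.0]] w 0.552 q [ 63.  31. -43. 119.  32.  42.  90.]
```

```bash
python3 -m inch '[0,-0.05,0.2,0,0,0, 0,-0.05,0.5,0,0,0, 0,-0.05,0.75,0,0,0, 0,-0.05,0.81,0,0,0, 0,-0.05,0.81,0,0,0]'
python3 -m inch '[0,0,0,0,0,0, 0,0,0,0,0,0, 0,0,0,0,0,0]'
```

```text
clock: 28.25
eef_pos: [410.8, -344.0, 36.8]
ee_rot: [[-1.0, -0.001, -0.0], [-0.001, 1.0, 0.0], [0.0, 0.0, -1.0]]
ft_force: [-0.1, -0.3, -1.6]
grip_width: 0.555
grip_force: 20.0
clock: 28.62
eef_pos: [410.5, -344.8, 37.3]
ee_rot: [[-1.0, 0.001, 0.001], [0.001, 1.0, -0.001], [-0.001, -0.001, -1.0]]
ft_force: [0.6, -0.2, -1.0]
grip_width: 0.557
grip_force: 20.0
```

```bash
python3 -m inch '[0,0,0.03,0,0,0, 0,0,0.045,0,0,0, 0,0,0.052,0,0,0, 0,0,0.052,0,0,0, 0,0,0.052,0,0,0]'
python3 -m inch '[0,0,0,0,0,0, 0,0,0,0,0,0, 0,0,0,0,0,0]' 0.65
python3 -m inch '[0,0,-0.1,0,0,0, 0,0,-0.3,0,0,0, 0,0,-0.6,0,0,0, 0,0,-0.9,0,0,0, 0,0,-0.9,0,0,0]'
python3 w.py small_jar 64
```

```text
clock: 29.25
eef_pos: [410.2, -344.4, 29.3]
ee_rot: [[-1.0, 0.0, -0.0], [0.0, 1.0, -0.001], [0.0, -0.001, -1.0]]
ft_force: [-2.7, 1.0, 9.2]
grip_width: 0.553
grip_force: 20.0
clock: 29.62
eef_pos: [410.4, -344.3, 28.6]
ee_rot: [[-1.0, 0.0, -0.0], [0.0, 1.0, 0.0], [0.0, 0.0, -1.0]]
ft_force: [-0.3, -0.3, -0.0]
grip_width: 0.808
grip_force: 0.0
clock: 30.25
eef_pos: [411.7, -345.1, 167.6]
ee_rot: [[-1.0, 0.001, 0.004], [0.001, 1.0, -0.004], [-0.004, -0.004, -1.0]]
ft_force: [-0.5, -0.8, -0.3]
grip_width: 0.824
grip_force: 0.0
small_jar 0.58 circ [ 404.  -343.9   29.3] box [ 375.4 -369.5] [ 432.6 -318.3] px [322.1 229.3]
30.25 [ 411.7 -345.1  167.6] [[-1.0, 0.001], [0.001, 1.0]] w 0.824 q [ 64.  31. -43. 118.  31.  43.  91.]
```

```bash
python3 -m inch '[-0.2,1,-0.1,0,0,0, -0.2,1,-0.1,0,0,0, -0.2,1,-0.1,0,0,0]' 0.8
python3 -m inch '[0,1,0,0,0,0, 0,1,0,0,0,0, 0,1,0,0,0,0]'
python3 -m inch '[0.05,0.65,0.1,0,0,0, 0.05,0.65,0.1,0,0,0, 0.05,0.65,0.1,0,0,0, 0.05,0.65,0.1,0,0,0, 0.05,0.65,0.1,0,0,0]'
python3 w.py short_cup 55 w9.png
```

```text
clock: 30.78
eef_pos: [440.3, -190.9, 178.3]
ee_rot: [[-1.0, -0.004, -0.001], [-0.004, 1.0, 0.001], [0.001, 0.001, -1.0]]
ft_force: [0.3, -0.6, -0.0]
grip_width: 0.901
grip_force: 0.0
clock: 31.15
eef_pos: [439.6, -40.9, 178.2]
ee_rot: [[-1.0, -0.004, -0.001], [-0.004, 1.0, 0.001], [0.001, 0.001, -1.0]]
ft_force: [-0.3, -0.7, -0.1]
grip_width: 0.9
grip_force: 0.0
clock: 31.78
eef_pos: [432.7, 51.9, 163.4]
ee_rot: [[-1.0, 0.002, -0.001], [0.002, 1.0, -0.001], [0.001, -0.001, -1.0]]
ft_force: [-0.4, -0.9, 0.6]
grip_width: 0.899
grip_force: 0.0
short_cup 0.9 circ [429.3  55.7  29.1] box [400.4  26.7] [458.1  84.2] px [326.2 233.4]
 pin [430.9  54.8  -1.4] 0.89
31.775 [432.7  51.9 163.4] [[-1.0, 0.002], [0.002, 1.0]] w 0.899 q [ 19.  25. -44. 130.  30.  36.  42.]
```

```bash
python3 -m inch '[0.02,0.025,0.1,0,0,0, 0.02,0.025,0.4,0,0,0, 0.02,0.025,0.7,0,0,0, 0.02,0.025,0.87,0,0,0, 0.02,0.025,0.87,0,0,0]' 0.72
python3 -m inch '[0,0,0,0,0,0, 0,0,0,0,0,0, 0,0,0,0,0,0]'
python3 -m inch '[0,0,0,0,0,0, 0,0,0,0,0,0, 0,0,0,0,0,0, 0,0,0,0,0,0, 0,0,0,0,0,0]' -1 8
```

```text
clock: 32.55
eef_pos: [429.1, 56.7, 32.1]
ee_rot: [[-1.0, -0.001, -0.003], [-0.001, 1.0, -0.001], [0.003, -0.001, -1.0]]
ft_force: [-1.4, -0.4, 0.7]
grip_width: 0.856
grip_force: 0.0
clock: 32.92
eef_pos: [430.4, 56.6, 34.1]
ee_rot: [[-1.0, 0.001, 0.002], [0.001, 1.0, 0.0], [-0.002, 0.0, -1.0]]
ft_force: [-0.7, -0.3, -0.2]
grip_width: 0.858
grip_force: 0.0
clock: 33.55
eef_pos: [429.8, 56.8, 33.2]
ee_rot: [[-1.0, 0.0, -0.0], [0.0, 1.0, -0.0], [0.0, -0.0, -1.0]]
ft_force: [-1.4, -0.7, 2.3]
grip_width: 0.609
grip_force: 8.0
```

```bash
python3 -m inch '[0,0,-0.1,0,0,0, 0,0,-0.3,0,0,0, 0,0,-0.6,0,0,0, 0,0,-0.8,0,0,0, 0,0,-0.8,0,0,0]'
python3 -m inch '[0,0.35,0,0,0,0, 0,0.7,0,0,0,0, 0,0.94,0,0,0,0, 0,0.94,0,0,0,0]'
python3 -m inch '[0.04,0.35,0,0,0,0, 0.08,0.7,0,0,0,0, 0.12,0.94,0,0,0,0, 0.12,0.94,0,0,0,0, 0.12,0.94,0,0,0,0]'
python3 w.py short_cup 170 w10.png
python3 - <<'E'
from h import *
c=vision.get_calibration('wrist'); snap('wrist')
for d in vision.pinpoint('wrist','oblong_tray'): print(d)
for d in vision.cut_out('wrist','oblong_tray')[:1]:
    cn=np.vstack(cv2.findContours(d['pixels'].astype(np.uint8),0,2)[0])[:,0].astype(float)
    P=np.array([unproj('wrist',p,14,c)[:2] for p in cn],np.float32); print(d['confidence'],cv2.minAreaRect(P),cv2.boxPoints(cv2.minAreaRect(P)))
E
```

```text
clock: 34.17
eef_pos: [430.9, 56.9, 154.8]
ee_rot: [[-1.0, 0.001, 0.004], [0.001, 1.0, 0.0], [-0.004, 0.0, -1.0]]
ft_force: [-0.1, -0.0, -0.2]
grip_width: 0.615
grip_force: 8.0
clock: 34.67
eef_pos: [429.3, 200.9, 152.4]
ee_rot: [[-1.0, -0.004, -0.001], [-0.004, 1.0, 0.001], [0.001, 0.001, -1.0]]
ft_force: [0.2, -0.5, -0.4]
grip_width: 0.61
grip_force: 8.0
clock: 35.3
eef_pos: [411.9, 337.0, 152.2]
ee_rot: [[-1.0, 0.001, -0.001], [0.001, 1.0, -0.002], [0.001, -0.002, -1.0]]
ft_force: [-0.4, -1.2, -0.8]
grip_width: 0.613
grip_force: 8.0
short_cup 0.83 circ [409.  337.6  32.3] box [376.7 308.1] [429.4 366.9] px [321.9 293.4]
35.3 [411.9 337.  152.2] [[-1.0, 0.001], [0.001, 1.0]] w 0.613 q [-17.  32. -41. 119.  32.  41.  12.]
{'location': [417.6, 335.7, 121.6], 'confidence': 0.52}
0.87 ((461.9075927734375, 335.63726806640625), (169.8653106689453, 231.21136474609375), 82.19810485839844) [[335.84256 267.18408]
 [564.9137  235.79755]
 [587.97266 404.09045]
 [358.9015  435.477  ]]
```

View pics/w10.png

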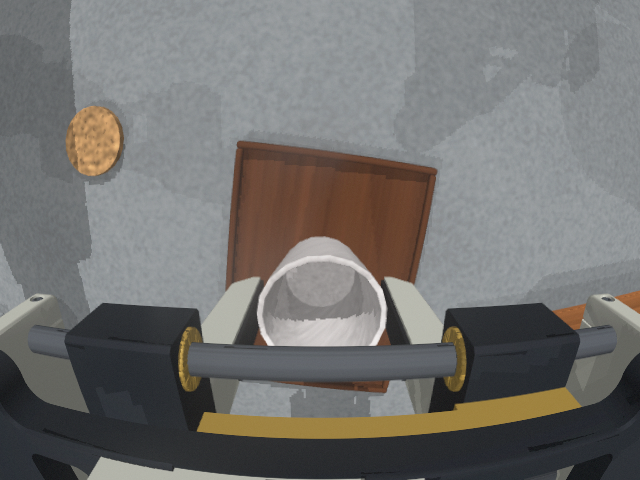

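The wrist view shows the short cup held upright at about (322,305), over the tray, whose near edge runs from (238,145) to (435,172). I'll lower it.

```bash
python3 -m inch '[0,0.03,0.2,0,0,0, 0,0.03,0.5,0,0,0, 0,0.03,0.68,0,0,0, 0,0.03,0.71,0,0,0, 0,0.03,0.71,0,0,0]'
python3 -m inch '[0,0,0,0,0,0, 0,0,0,0,0,0, 0,0,0,0,0,0]'
```

```text
clock: 36.22
eef_pos: [412.1, 343.5, 47.2]
ee_rot: [[-1.0, 0.0, 0.0], [0.0, 1.0, 0.0], [-0.0, 0.0, -1.0]]
ft_force: [0.2, 0.5, -0.2]
grip_width: 0.614
grip_force: 8.0
clock: 36.6
eef_pos: [412.2, 343.5, 47.3]
ee_rot: [[-1.0, 0.0, 0.001], [0.0, 1.0, 0.001], [-0.001, 0.001, -1.0]]
ft_force: [0.2, 0.5, 0.5]
grip_width: 0.612
grip_force: 8.0
```

```bash
python3 -m inch '[0,0,0.03,0,0,0, 0,0,0.045,0,0,0, 0,0,0.053,0,0,0, 0,0,0.053,0,0,0, 0,0,0.053,0,0,0]'
python3 -m inch '[0,0,0,0,0,0, 0,0,0,0,0,0, 0,0,0,0,0,0]' 0.65
python3 -m inch '[0,0,-0.1,0,0,0, 0,0,-0.3,0,0,0, 0,0,-0.6,0,0,0, 0,0,-0.95,0,0,0, 0,0,-0.95,0,0,0]'
python3 w.py short_cup 61
```

```text
clock: 37.22
eef_pos: [411.8, 342.9, 38.8]
ee_rot: [[-1.0, 0.0, 0.0], [0.0, 1.0, -0.001], [-0.0, -0.001, -1.0]]
ft_force: [-0.9, -2.7, 5.8]
grip_width: 0.613
grip_force: 8.0
clock: 37.6
eef_pos: [411.9, 343.6, 38.7]
ee_rot: [[-1.0, 0.0, -0.0], [0.0, 1.0, 0.0], [0.0, 0.0, -1.0]]
ft_force: [0.2, 0.4, -0.3]
grip_width: 0.822
grip_force: 0.0
clock: 38.22
eef_pos: [413.0, 344.9, 185.7]
ee_rot: [[-1.0, 0.0, 0.005], [0.0, 1.0, 0.004], [-0.005, 0.004, -1.0]]
ft_force: [0.7, -0.9, 0.0]
grip_width: 0.824
grip_force: 0.0
short_cup 0.87 circ [411.2 343.7  29.2] box [382.2 314.7] [439.7 372.3] px [317.6 230.7]
 pin [415.3 340.7   6.7] 0.62
38.225 [413.  344.9 185.7] [[-1.0, 0.0], [0.0, 1.0]] w 0.824 q [-15.  29. -44. 117.  29.  45.  14.]
```

```bash
python3 -m inch '[-0.58,-0.77,0,0,0,0, -0.58,-0.77,0,0,0,0, -0.58,-0.77,0,0,0,0]' 0.85
python3 -m inch '[-0.58,-0.77,0,0,0,0, -0.58,-0.77,0,0,0,0, -0.58,-0.77,0,0,0,0]'
python3 -m inch '[-0.58,-0.77,0,0,0,0, -0.58,-0.77,0,0,0,0, -0.58,-0.77,0,0,0,0, -0.58,-0.77,0,0,0,0, -0.58,-0.77,0,0,0,0]'
python3 w.py tall_jar 100 w11.png; python3 w.py tall_jar 100
```

```text
clock: 38.75
eef_pos: [500.2, 223.7, 179.5]
ee_rot: [[-1.0, 0.005, -0.003], [0.005, 1.0, -0.003], [0.002, -0.003, -1.0]]
ft_force: [0.9, 0.2, 0.9]
grip_width: 0.921
grip_force: 0.0
clock: 39.12
eef_pos: [587.0, 108.9, 179.7]
ee_rot: [[-1.0, 0.004, -0.002], [0.004, 1.0, -0.001], [0.002, -0.001, -1.0]]
ft_force: [-0.2, -0.4, 0.0]
grip_width: 0.927
grip_force: 0.0
clock: 39.75
eef_pos: [671.6, -0.1, 181.3]
ee_rot: [[-1.0, -0.003, -0.001], [-0.003, 1.0, 0.001], [0.001, 0.001, -1.0]]
ft_force: [1.0, 0.5, -0.7]
grip_width: 0.925
grip_force: 0.0
tall_jar 0.7 circ [666.4  -2.4  37. ] box [629.6 -32.9] [703.3  28.2] px [316.1 240.1]
 pin [672.   -1.9  -4.4] 0.8
 pin [465.7 336.3  -1.5] 0.55
 pin [ 411.2 -342.4    6.8] 0.19
39.75 [671.6  -0.1 181.3] [[-1.0, -0.003], [-0.003, 1.0]] w 0.925 q [ 21.  39. -42.  99.  31.  54.  57.]
tall_jar 0.94 circ [665.9  -2.6  37.1] box [628.9 -32.5] [702.5  28. ] px [318.5 237.6]
tall_jar 0.74 circ [ 525.4 -251.4   26.8] box [ 499.  -272.7] [ 550.  -224.7] px [30.  77.5]
tall_jar 0.73 circ [455.3 261.1  29.5] box [440.3 233.2] [477.9 286.5] px [612.  15.]
 pin [673.9  -3.7  -2.5] 0.85
39.9 [672.1  -1.  181.7] [[-1.0, -0.003], [-0.003, 1.0]] w 0.923 q [ 21.  39. -42.  99.  31.  55.  57.]
```

View pics/w11.png

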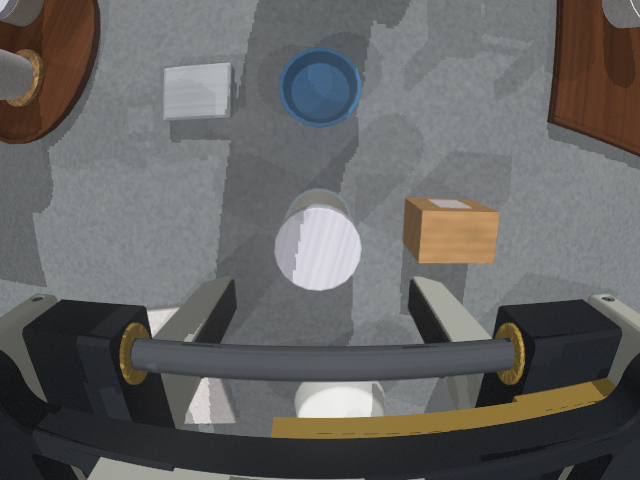

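The wrist view shows the tall jar's lid at about (318,248), centred between the fingers. The carton at (450,232) is clear.

```bash
python3 -m inch '[0,-0.012,0.1,0,0,0, 0,-0.012,0.4,0,0,0, 0,-0.012,0.7,0,0,0, 0,-0.012,0.96,0,0,0, 0,-0.012,0.96,0,0,0]'
python3 -m inch '[0,0,0,0,0,0, 0,0,0,0,0,0, 0,0,0,0,0,0]'
python3 -m inch '[0,0,0,0,0,0, 0,0,0,0,0,0, 0,0,0,0,0,0, 0,0,0,0,0,0, 0,0,0,0,0,0]' -1 30
```

```text
clock: 40.67
eef_pos: [670.5, -5.3, 33.8]
ee_rot: [[-1.0, -0.0, -0.006], [-0.0, 1.0, -0.0], [0.006, -0.0, -1.0]]
ft_force: [0.5, 0.4, 0.3]
grip_width: 0.931
grip_force: 0.0
clock: 41.05
eef_pos: [673.6, -5.1, 38.7]
ee_rot: [[-1.0, 0.0, 0.002], [0.0, 1.0, -0.0], [-0.002, -0.0, -1.0]]
ft_force: [-0.0, -0.2, -0.6]
grip_width: 0.925
grip_force: 0.0
clock: 41.68
eef_pos: [673.0, -4.6, 37.5]
ee_rot: [[-1.0, -0.0, 0.0], [-0.0, 1.0, 0.0], [-0.0, 0.0, -1.0]]
ft_force: [0.1, 1.3, 2.9]
grip_width: 0.662
grip_force: 30.0
```

```bash
python3 -m inch '[0,0,-0.1,0,0,0, 0,0,-0.3,0,0,0, 0,0,-0.6,0,0,0, 0,0,-0.9,0,0,0, 0,0,-0.9,0,0,0]'
python3 -m inch '[0.12,0.25,0,0,0,0, 0.24,0.5,0,0,0,0, 0.36,0.74,0,0,0,0, 0.36,0.74,0,0,0,0]'
python3 -m inch '[0.12,0.25,0,0,0,0, 0.24,0.5,0,0,0,0, 0.36,0.74,0,0,0,0, 0.36,0.74,0,0,0,0]'
python3 -m inch '[0.12,0.25,0,0,0,0, 0.24,0.5,0,0,0,0, 0.36,0.74,0,0,0,0, 0.36,0.74,0,0,0,0, 0.36,0.74,0,0,0,0]'
python3 w.py short_cup 61; python3 w.py oblong_tray 14 w12.png
```

```text
clock: 42.3
eef_pos: [674.5, -4.7, 176.6]
ee_rot: [[-1.0, 0.001, 0.006], [0.001, 1.0, 0.0], [-0.006, 0.0, -1.0]]
ft_force: [-0.8, 0.1, -2.3]
grip_width: 0.667
grip_force: 30.0
clock: 42.8
eef_pos: [616.7, 109.4, 172.1]
ee_rot: [[-1.0, -0.005, -0.002], [-0.005, 1.0, 0.001], [0.002, 0.001, -1.0]]
ft_force: [0.2, -0.7, -1.9]
grip_width: 0.663
grip_force: 30.0
clock: 43.3
eef_pos: [563.3, 219.6, 172.1]
ee_rot: [[-1.0, -0.004, -0.001], [-0.004, 1.0, 0.001], [0.001, 0.001, -1.0]]
ft_force: [-0.4, 0.3, -2.5]
grip_width: 0.664
grip_force: 30.0
clock: 43.92
eef_pos: [511.8, 326.2, 171.6]
ee_rot: [[-1.0, 0.002, -0.0], [0.002, 1.0, -0.002], [0.0, -0.002, -1.0]]
ft_force: [-0.3, -0.8, -2.4]
grip_width: 0.665
grip_force: 30.0
short_cup 0.8 circ [412.  342.9  28.7] box [384.  314.6] [439.9 371.4] px [343. 108.]
 pin [411.2 340.8   5.1] 0.86
43.925 [511.8 326.2 171.6] [[-1.0, 0.002], [0.002, 1.0]] w 0.665 q [-10.  35. -42. 108.  31.  49.  22.]
oblong_tray 0.18 circ [407.6 345.7  33.5] box [375.2 312.7] [440.6 378.2] px [341.8 106.3]
 pin [464.9 335.9  -1.2] 0.95
44.075 [511.9 326.2 171.9] [[-1.0, 0.003], [0.003, 1.0]] w 0.663 q [-10.  35. -42. 108.  31.  49.  22.]
```

View pics/w12.png

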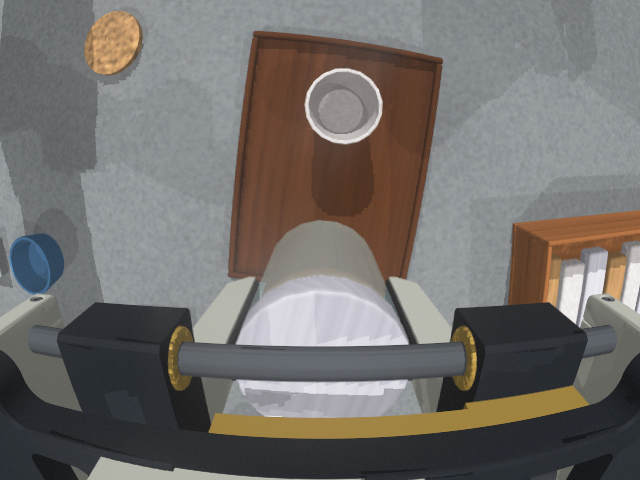

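The wrist view shows the short cup standing upright on the tray at (343,105) and the held tall jar over the other end, clear of the cup. The wooden box at the right, from x≈515 px, is clear of the gripper.

```bash
python3 -m inch '[0,0,0.2,0,0,0, 0,0,0.5,0,0,0, 0,0,0.75,0,0,0, 0,0,0.8,0,0,0, 0,0,0.8,0,0,0]'
python3 -m inch '[0,0,0,0,0,0, 0,0,0,0,0,0, 0,0,0,0,0,0]'
```

```text
clock: 44.85
eef_pos: [511.1, 328.3, 52.7]
ee_rot: [[-1.0, 0.0, 0.0], [0.0, 1.0, 0.0], [-0.0, 0.0, -1.0]]
ft_force: [-0.2, -0.2, -2.3]
grip_width: 0.663
grip_force: 30.0
clock: 45.22
eef_pos: [511.3, 328.2, 53.1]
ee_rot: [[-1.0, 0.0, 0.001], [0.0, 1.0, 0.001], [-0.001, 0.001, -1.0]]
ft_force: [0.3, 0.0, -2.9]
grip_width: 0.663
grip_force: 30.0
```

```bash
python3 -m inch '[0,0,0.03,0,0,0, 0,0,0.05,0,0,0, 0,0,0.062,0,0,0, 0,0,0.062,0,0,0, 0,0,0.062,0,0,0]'
python3 -m inch '[0,0,0,0,0,0, 0,0,0,0,0,0, 0,0,0,0,0,0]' 0.75
python3 -m inch '[0,0,-0.1,0,0,0, 0,0,-0.3,0,0,0, 0,0,-0.6,0,0,0, 0,0,-0.95,0,0,0, 0,0,-0.95,0,0,0]'
python3 - <<'E'
from h import *
np.set_printoptions(precision=0,suppress=True)
snap('top','top9.png')
for t in 'carton tin ramekin coaster tall_cup small_jar'.split(): print(t,[(np.round(d['location']),round(d['confidence'],2)) for d in vision.pinpoint('top',t)])
snap('side','side9.png')
for t in 'carton tin ramekin short_cup tall_jar tall_cup small_jar'.split(): print(t,[(np.round(d['location']),round(d['confidence'],2)) for d in vision.pinpoint('side',t)])
E
```

```text
clock: 45.85
eef_pos: [510.8, 327.9, 43.4]
ee_rot: [[-1.0, 0.0, 0.0], [0.0, 1.0, -0.001], [-0.0, -0.001, -1.0]]
ft_force: [-1.2, -2.1, 5.4]
grip_width: 0.666
grip_force: 30.0
clock: 46.22
eef_pos: [510.9, 328.2, 42.9]
ee_rot: [[-1.0, 0.0, -0.0], [0.0, 1.0, 0.0], [0.0, 0.0, -1.0]]
ft_force: [1.1, 0.5, 0.1]
grip_width: 0.866
grip_force: 0.0
clock: 46.85
eef_pos: [512.2, 329.8, 190.4]
ee_rot: [[-1.0, 0.0, 0.006], [0.0, 1.0, 0.004], [-0.006, 0.004, -1.0]]
ft_force: [0.2, 0.3, -0.5]
grip_width: 0.871
grip_force: 0.0
carton [(array([669., 114.,   3.]), 0.88)]
tin [(array([ 553., -115.,    0.]), 0.76)]
ramekin [(array([552.,  -3.,  -2.]), 0.59), (array([ 551., -114.,    2.]), 0.23), (array([ 499., -348.,   15.]), 0.17)]
coaster [(array([ 245., -241.,    1.]), 0.81), (array([ 499., -342.,    8.]), 0.53)]
tall_cup [(array([ 499., -344.,   13.]), 0.71), (array([673., 116.,   3.]), 0.16)]
small_jar [(array([ 407., -343.,    5.]), 0.67)]
carton [(array([416., 343.,   5.]), 0.73), (array([671., 114.,   2.]), 0.65)]
tin []
ramekin [(array([ 500., -346.,   14.]), 0.64)]
short_cup [(array([416., 339.,   6.]), 0.57)]
tall_jar [(array([511., 327.,   5.]), 0.71), (array([ 500., -346.,    7.]), 0.48)]
tall_cup [(array([ 499., -345.,   16.]), 0.62)]
small_jar [(array([ 410., -342.,    9.]), 0.71), (array([ 499., -345.,    8.]), 0.38)]
```

View pics/side9.png

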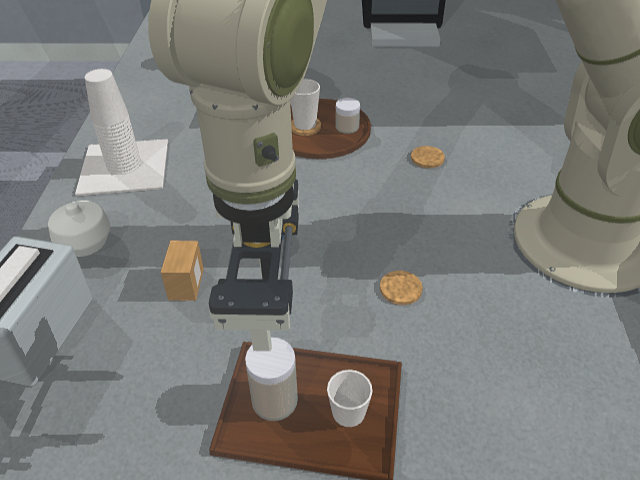

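The side view shows the tall jar at (272,380) and the short cup at (350,398) upright inside the oblong tray's rim. The tall cup on its coaster is at (306,105) and the small jar at (347,115) on the round tray, with the gripper clear of everything. The carton, tin and bowl read the same positions as at the start.

```bash
python3 -m inch '[0,0,0,0,0,0, 0,0,0,0,0,0, 0,0,0,0,0,0]' && python3 -c "
from cell import manip
print(manip.close_job())"
```

```text
clock: 47.98
eef_pos: [510.9, 328.1, 185.5]
ee_rot: [[-1.0, 0.0, 0.0], [0.0, 1.0, -0.0], [-0.0, -0.0, -1.0]]
ft_force: [-0.4, -0.5, -0.2]
grip_width: 0.875
grip_force: 0.0
the job is handed in; nothing more can be done
None
```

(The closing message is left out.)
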